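Slide the router's wall-mount plate out over the riser edge

ROBOT

A 7-joint arm with a two-finger parallel gripper is mounted at the origin on the work surface. World frame = base frame: x ahead of the robot, y to its left, z up, the work surface at z = 0. Lengths are in m, angles in rad, forces in N, time in s.
With the tool pointing down it reaches from about 0.425 to 0.925 m from the base axis. Payload 6.8 kg.
Tool frame: the origin (TCP) lies between the finger pads; the fingertips stand 22 mm ahead of it and the grasp point (between the pads) lies 3 mm ahead of it; z points along the fingers, y is the direction in which the jaws open and shut (so a half turn about z gives the same grasp; the last joint's range is limited). The gripper opens to 85 mm and grips with 20 to 120 N. Pads are 22 mm wide; open, the fingers measure 114 mm over their backs; the gripper's body (76 mm by 85 mm) begins 54 mm behind the grasp point. The pads swing forward as they close: fully open they stand 13 mm farther back than shut.
Start: joints at [1.02, 0.477, 0.022, 1.555, -0.011, 1.109, -0.083], TCP at [0.289, -0.61, 0.253] pointing down, gripper open.
Joint ranges: [-2.96, 2.96], [-0.34, 2.1], [-1.41, 1.46], [0.24, 2.44], [-1.37, 4.51], [0.17, 1.92], [-2.96, 2.96]. Speed limits (rad/s): [2.39, 2.39, 3.14, 3.14, 3.14, 3.14, 3.14].

INTERFACE

Orientations are given as a unit quaternion [w, x, y, z].
In Python, from station import bot gives the robot as it stands. The module is installed in compiled form; this text tells all that it offers.
- The arm moves only by the tool drive_tool, never from a script. Its argument "series" is one flat list of numbers, 7 for each row, row after row: the opening, from -1 (shut) to 1 (fully open), then the shift along the tool's x, y, z in mm, then the turn, a rotation vector about the tool's x, y, z in rad. In form: [jaw, x, y, z, wx, wy, wz, jaw, x, y, z, wx, wy, wz, ...]. A call has 1 to 12 rows; each row shifts and turns the commanded pose from where the row before left it, along the tool's axes as they then stand; what a row does not reach is not made up. A row lasts 1/8 s, in which the tool goes at most 62.5 mm and 10.7 degrees, less where a joint would pass 70% of its speed; a pose out of reach is approached as far as the arm can. A call with a gripper value outside its range is refused whole. The fingers move at their own pace and stop on an object; "force" is the grip in N (left out, the last holds). Time passes only in rows, so rows that do not move let the fingers close. It gives the time, the measured TCP pose, the force and the opening at its end, in the units of the state.
- bot.get_obs(): the state, without advancing time (a new reading comes with each control period).
- bot.read_camera(name): name is "side" or "top" or "wrist"; returns a dict with "pixels" (400x640x3 uint8, blue, green, red), "camera_matrix" (3x3 intrinsics, pixels), "rvec" (rotation vector, rad) and "tvec" (3), from world to camera coordinates, as OpenCV has them. Camera axes: x right, y down, z forward; pixel columns grow to the right and rows downward; lengths in m; the calibration is good to about 2 mm. A picture is of the moment at which its call begins. There is no depth.
- bot.hand_in(): hands the job in, once; it reports no verdict.
The state is a dict: "t": time; "q": joint angles; "joint_vel": joint speeds; "joint_torque": joint torques, N m; "eef_pos": TCP position; "tool_rot": TCP orientation; "contact_force": force on the tool from outside, world axes, zero at the start; "torque": the same for the moment, N m; "gripper_width": opening from 0.0 (shut) to 1.0 (fully open).
Only numpy, scipy, OpenCV 4.12 (cv2) and the standard library are available. Lean on these libraries where they do the work, as an engineer would, in place of code of your own. Each camera call takes 0.05 s, during which the arm holds its last target. There are 200 camera calls.

TASK

The router's flat wall-mount plate lies on the desk riser, too flat to pick up. With the fingertips, push it along the riser toward the far long edge until exactly its orange end sticks out past that edge, the line between orange and white lying along the edge, so that someone across the desk can take hold of it. Only slide it flat: do not pick it up or tip it, leave the other things where they are, and let go at the end.

Things in the scene. Friction and masses are not known exactly. Their poses are not given: they have to be found in the camera images.
- riser_edge (a point): Middle of the far top edge of the wooden desk riser: a fixed, level board 280 mm (x) by 420 mm (y), 16 mm thick, on dark steel legs, its top 70 mm above the desk. Its x axis points level out over the edge, away from the board; y runs along the edge; z up. The board spans from x = -280 mm to 0 and y = -210 to 210 mm here; the riser is turned up to 0.35 rad either way from facing straight away from the robot.
- plate: The loose flat plastic mounting plate, 130 mm (x) by 80 mm (y) and 8 mm thick, about 0.1 to 0.2 kg, lying flat on the riser and wholly on it at the start, orange end toward the far edge and skewed by up to about 0.25 rad. Origin at the centre of its underside. The last 40 mm at its +x end are orange, the other 90 mm white with four black keyhole slots; x = -65 mm is the white end, x = +65 mm the orange end. It slides with ordinary friction.
- plate_center (a point): Centre of the plate, half-way up its thickness (4 mm above its underside); axes as the plate's.
- line_left (a point): Left end (plate x = +25 mm, y = +40 mm) of the line between orange and white, on the plate's top face.
- line_right (a point): Right end (plate x = +25 mm, y = -40 mm) of the line between orange and white, on the plate's top face.
- adapter: Bystander: black power adapter, 70 x 45 mm and 32 mm high, loose on the riser beside the plate. Origin at the centre of its underside.
- tape: Bystander: yellow and black tape measure, 65 x 37 mm and 50 mm high, loose on the riser beside the plate. Origin at the centre of its underside.
- router: Bystander: white router, 130 (x) x 200 (y) mm and 30 mm high, with three antennas on its +x side up to 160 mm high, loose on the desk beside the riser. Origin at the centre of its underside.
- mug: Bystander: blue mug, 80 mm across and 90 mm high, loose on the desk beside the riser. Origin at the centre of its underside.
Things that resemble listed ones, but are neither listed nor needed, are in the scene too. Of the things like the plate, leave any that is blue, brown or red; of the rest the smaller one is meant.

How it is judged:
By the outcome, as a careful person would: the job done as asked, in the order asked, and still so for the second after the job is handed in, with the robot touching nothing.
It also fails if it takes over 40 s, if anything falls off the work surface, if the arm or the gripper's body presses on something with over 40 N, if the wrist force passes 120 N, or if a joint passes its speed limit or range.

## Working session

There is one attempt and no reset: what is moved stays moved. The work goes in short steps, Python scripts to look and compute and a tool call to move; the robot and the scene stay as the last step left them, time stands still between calls to the robot, and variables do not carry over. Pictures are saved under pics/ and viewed, about 8 in all and at most 12, crops included, and the job is handed in when it is done.

Besides the shell and the picture viewer there is one more tool, called after "Request:" by a JSON object that holds its "method" and its "body". drive_tool: Moves the arm, as the interface text tells. Its arguments: {"type":"object","properties":{"series":{"type":"array"},"force":{"type":"number"}},"required":["series"]}

```bash
mkdir -p pics
cat > h.py <<'E'
import cv2,numpy as np
from station import bot
def cam(n,save=None):
    c=bot.read_camera(n); c['R']=cv2.Rodrigues(np.array(c['rvec'],float))[0]; c['t']=np.array(c['tvec'],float).ravel(); c['K']=np.array(c['camera_matrix'],float)
    c['img']=np.ascontiguousarray(c['pixels'])
    if save: cv2.imwrite('pics/'+save,c['img'])
    return c
def ray(c,uv,z):
    uv=np.atleast_2d(np.array(uv,float)); d=np.c_[uv,np.ones(len(uv))]@np.linalg.inv(c['K']).T@c['R']
    o=-c['R'].T@c['t']; return o+d*((z-o[2])/d[:,2])[:,None]
def proj(c,P):
    p=(np.atleast_2d(P)@c['R'].T+c['t'])@c['K'].T; return p[:,:2]/p[:,2:]
E
python3 - <<'E'
from h import *
for n in('top','side'):
    c=cam(n,n+'0.png'); print(n,-c['R'].T@c['t'])
o=bot.get_obs();print(o['eef_pos'],o['tool_rot'],o['t'])
E
```

```text
top [0.3402059  0.04497425 1.16926794]
side [0.23841725 0.84551041 0.83037533]
[ 0.28899629 -0.60946825  0.25243686] [-7.72601587e-04  9.75590586e-01  2.19595897e-01 -2.32412032e-04] 0.1
```

View pics/top0.png

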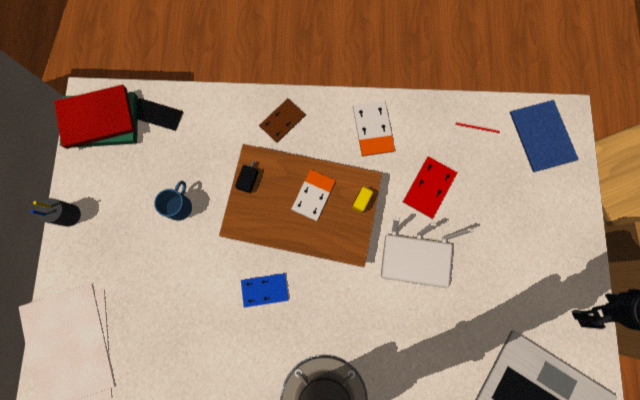

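View pics/side0.png

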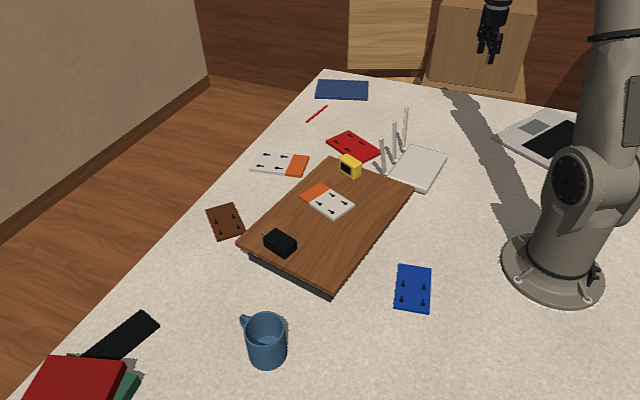

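The top view shows the target plate on the riser at about (313,195), with its orange end at (322,180). The adapter is at (247,178), the tape at (363,199), and the far riser edge runs from (243,145) to (382,172). The side view agrees with this. Larger orange/white, brown, red and blue decoys lie on the desk.

```bash
cat >> h.py <<'E'
def masks(c):
    h=cv2.cvtColor(c['img'],cv2.COLOR_BGR2HSV)
    return cv2.inRange(h,(5,200,150),(14,255,255)),cv2.inRange(h,(0,0,150),(179,60,255)),h
def rect(pts):  # box corners, centre, from minAreaRect in mm
    (cx,cy),(w,hh),a=cv2.minAreaRect((pts[:,:2]*1000).astype(np.float32)); return cx,cy,w,hh,a
E
python3 - <<'E'
from h import *
c=cam('top'); o,w,h=masks(c)
# riser: wood within table; connected region around plate
wood=cv2.inRange(h,(5,100,40),(18,255,255)); wood[:130]=0; wood[280:]=0; wood[:,:205]=0; wood[:,400:]=0
cs=cv2.findContours(wood,0,2)[0]
k=max(cs,key=cv2.contourArea)
print('riser',cv2.contourArea(k),np.round(rect(ray(c,k[:,0],.07)),1))
hull=cv2.approxPolyDP(cv2.convexHull(k),6,True)[:,0]; print(hull.tolist(),np.round(ray(c,hull,.07)*1000).tolist())
for nm,m in(('or',o),('wh',w)):
    m=m.copy(); R=np.zeros_like(m); R[160:230,285:345]=255; m&=R
    k=max(cv2.findContours(m,0,2)[0],key=cv2.contourArea); print(nm,np.round(rect(ray(c,k[:,0],.078)),1))
big=cv2.resize(c['img'][130:280,200:400],None,fx=4,fy=4,interpolation=2); cv2.imwrite('pics/t1.png',big)
E
```

```text
riser 13772.0 [544.5  79.1 419.8 280.7  79.6]
[[242, 145], [381, 172], [364, 266], [220, 236]] [[714.0, 261.0, 70.0], [644.0, -150.0, 70.0], [371.0, -101.0, 70.0], [443.0, 306.0, 70.0]]
or [612.8  29.5  81.2  39.7  67.1]
wh [550.3  55.4  79.1  87.4  66.8]
```

View pics/t1.png

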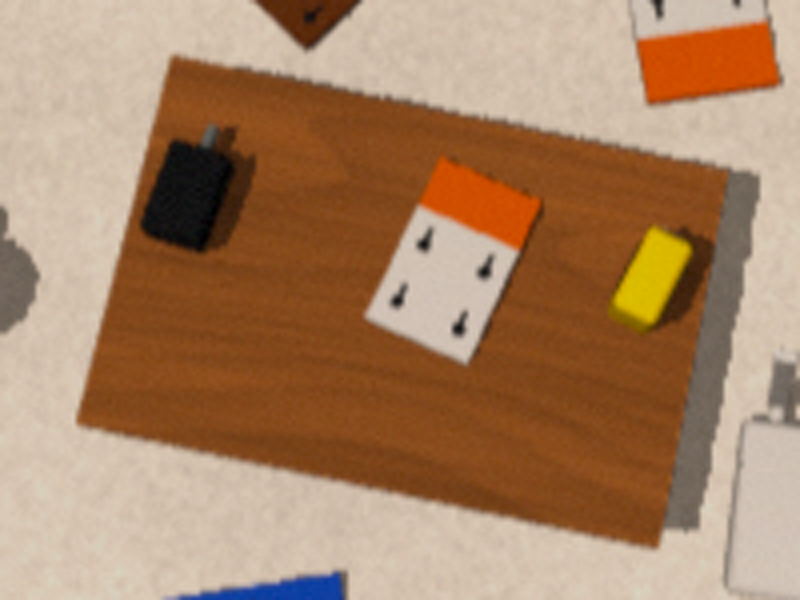

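Measured sizes match the stated ones: the riser comes out at 420x281 mm, the plate parts at 81x40 and 79x87 mm. In riser axes the plate centre is at about (-109, -27) mm, skewed -0.22 rad. So it needs about 84 mm of forward travel plus a turn of about +0.22 rad.

Request:
{"method": "drive_tool", "body": {"series": [0, 35, -41, 0, 0, 0, 0, 0, 35, -41, 0, 0, 0, 0, 0, 35, -41, 0, 0, 0, 0, 0, 35, -41, 0, 0, 0, 0, 0, 35, -41, 0, 0, 0, 0, 0, 35, -41, 0, 0, 0, 0, 0, 35, -41, 0, 0, 0, 0, 0, 35, -41, 0, 0, 0, 0, 0, 35, -41, 0, 0, 0, 0, 0, 35, -41, 0, 0, 0, 0, 0, 35, -41, 0, 0, 0, 0, 0, 35, -41, 0, 0, 0, 0]}}

```text
t: 1.65
eef_pos: [0.4581, 0.0162, 0.2534]
tool_rot: [0.0, 0.976, 0.219, 0.0]
contact_force: [1.5, -0.5, 0.3]
gripper_width: 0.499
```

Request:
{"method": "drive_tool", "body": {"series": [0, 25, -26, 0, 0, 0, 0, 0, 25, -26, 0, 0, 0, 0, 0, 0, 0, 0, 0, 0, 0.167, 0, 0, 0, 0, 0, 0, 0.167, 0, 0, 0, 0, 0, 0, 0.167, 0, 0, 0, 0, 0, 0, 0.167, 0, 0, 0, 0, 0, 0, 0.167, 0, 0, 0, 0, 0, 0, 0, 0, 0, 0, 0, 0, 0, 0]}}

```text
t: 2.78
eef_pos: [0.4807, 0.083, 0.2532]
tool_rot: [0.0, 0.981, -0.193, -0.0]
contact_force: [-0.7, -0.1, 0.5]
gripper_width: 0.504
```

Request:
{"method": "drive_tool", "body": {"series": [0, 0, 0, 30, 0, 0, 0, 0, 0, 0, 30, 0, 0, 0, 0, 0, 0, 30, 0, 0, 0, 0, 0, 0, 30, 0, 0, 0, 0, 0, 0, 30, 0, 0, 0, 0, 0, 0, 0, 0, 0, 0]}}

```text
t: 3.52
eef_pos: [0.4793, 0.0826, 0.1016]
tool_rot: [0.001, 0.981, -0.194, -0.002]
contact_force: [-0.5, 0.3, -0.5]
gripper_width: 0.503
```

Run:
```python
from h import *
c=cam('wrist','w1.png'); s=cam('side'); 
p=proj(s,[.49,.08,.09])[0].astype(int); print(p, proj(c,[[.49,.08,.08],[.51,.0724,.078]]))
a=cv2.resize(s['img'][max(0,p[1]-75):p[1]+75,p[0]-100:p[0]+100],None,fx=3,fy=3,interpolation=2)
cv2.imwrite('pics/s1.png',a)
```

```text
[350 211] [[311.73651212 233.80534172]
 [310.5535734  194.38141365]]
```

View pics/w1.png

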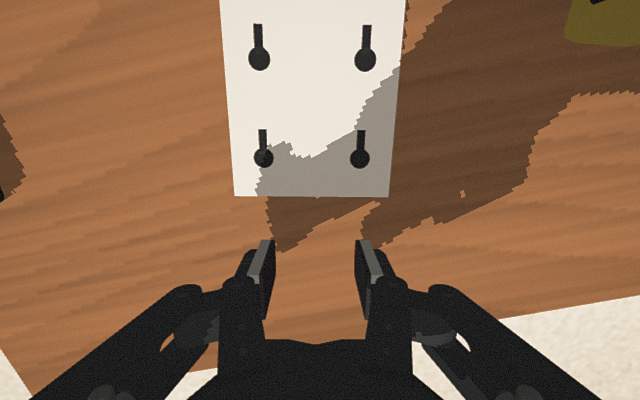

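View pics/s1.png

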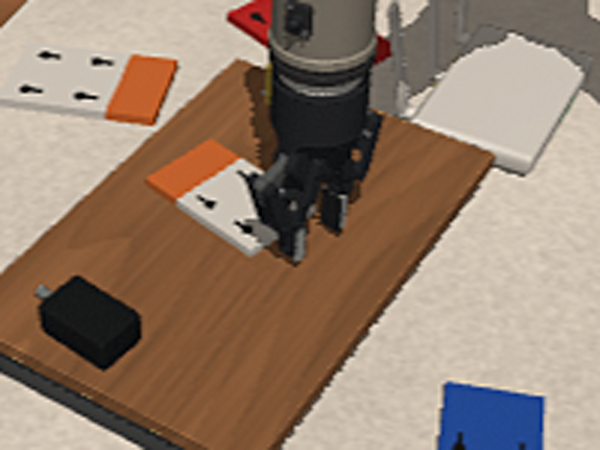

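The wrist view shows the white end at row 196, columns 235–388. It is square to the fingers at columns 268 and 362, and the end's predicted pixel agrees within 2 px. The side view shows the tips clear of the plate, just above the board. I'll lower until there's a light touch.

Request:
{"method": "drive_tool", "body": {"series": [0, 0, 0, 3, 0, 0, 0, 0, 0, 0, 3, 0, 0, 0, 0, 0, 0, 0, 0, 0, 0]}}

```text
t: 4.0
eef_pos: [0.4809, 0.083, 0.0975]
tool_rot: [-0.0, 0.981, -0.195, 0.0]
contact_force: [-0.2, -0.2, 0.7]
gripper_width: 0.5
```

Request:
{"method": "drive_tool", "body": {"series": [0, 0, 0, 2, 0, 0, 0, 0, 0, 0, 0, 0, 0, 0]}}

```text
t: 4.25
eef_pos: [0.4807, 0.083, 0.0952]
tool_rot: [0.0, 0.981, -0.195, -0.0]
contact_force: [-0.3, 0.4, 0.3]
gripper_width: 0.497
```

Request:
{"method": "drive_tool", "body": {"series": [0, 0, 0, 2, 0, 0, 0, 0, 0, 0, 0, 0, 0, 0]}}

```text
t: 4.5
eef_pos: [0.4807, 0.083, 0.0931]
tool_rot: [0.0, 0.981, -0.195, -0.0]
contact_force: [-0.0, -0.3, 1.0]
gripper_width: 0.506
```

Request:
{"method": "drive_tool", "body": {"series": [0, 0, 0, 1.5, 0, 0, 0, 0, 0, 0, 0, 0, 0, 0]}}

```text
t: 4.75
eef_pos: [0.4807, 0.083, 0.0917]
tool_rot: [0.0, 0.981, -0.195, -0.0]
contact_force: [-0.3, 0.4, -0.2]
gripper_width: 0.502
```

Request:
{"method": "drive_tool", "body": {"series": [0, 0, 0, 1.5, 0, 0, 0, 0, 0, 0, 0, 0, 0, 0]}}

```text
t: 5.0
eef_pos: [0.4809, 0.083, 0.0903]
tool_rot: [-0.0, 0.981, -0.195, 0.0]
contact_force: [-0.6, 0.2, 0.5]
gripper_width: 0.5
```

Request:
{"method": "drive_tool", "body": {"series": [0, 0, 0, 1.5, 0, 0, 0, 0, 0, 0, 0, 0, 0, 0]}}

```text
t: 5.25
eef_pos: [0.4809, 0.083, 0.0901]
tool_rot: [0.0, 0.981, -0.195, 0.0]
contact_force: [-5.0, -1.1, 17.9]
gripper_width: 0.501
```

Contact is at TCP z ≈ 0.090, so the tips stand 20 mm ahead. I'll raise about 2 mm clear of the board, advance, and push the first half with a gradual turn.

Request:
{"method": "drive_tool", "body": {"series": [0, 0, 0, -3.5, 0, 0, 0, 0, 0, 0, 0, 0, 0, 0, 0, 9, 0, 0, 0, 0, 0, 0, 9, 0, 0, 0, 0, 0, 0, 5, 1, 0, 0, 0, -0.012, 0, 5, 1, 0, 0, 0, -0.012, 0, 5, 1, 0, 0, 0, -0.012, 0, 5, 1, 0, 0, 0, -0.012, 0, 5, 1, 0, 0, 0, -0.012, 0, 5, 1, 0, 0, 0, -0.012, 0, 5, 1, 0, 0, 0, -0.012, 0, 0, 0, 0, 0, 0, 0]}}

```text
t: 6.75
eef_pos: [0.5285, 0.0571, 0.0924]
tool_rot: [-0.0, 0.988, -0.154, 0.0]
contact_force: [-0.4, 0.3, 0.4]
gripper_width: 0.502
```

```bash
cat >> h.py <<'E'
mid=np.array([.6822,.0538]); yaw=-.1815
ex=np.array([np.cos(yaw),np.sin(yaw)]); ey=np.array([-ex[1],ex[0]])
def riser(P): d=np.atleast_2d(P)[:,:2]-mid; return np.c_[d@ex,d@ey]*1000
def orange(c,nm):
    o=masks(c)[0]; q=proj(c,np.r_[mid-.06*ex-.03*ey,.078])[0]
    best=None
    for k in cv2.findContours(o,0,2)[0]:
        if cv2.contourArea(k)<100: continue
        r=rect(riser(ray(c,k[:,0],.078))/1000); print(nm,np.round(r,1))
E
python3 - <<'E'
from h import *
c=cam('top'); orange(c,'top'); s=cam('side'); orange(s,'side'); w=cam('wrist','w2.png')
print(riser(bot.get_obs()['eef_pos']))
E
```

```text
top [-420.5 -949.7  106.3   29.8    7. ]
top [-237.5   15.    30.9  126.7    2.6]
top [-218.8  115.3   37.1  182.8   10.3]
top [-50.2 142.5  57.6 122.6   0.5]
top [  74.7 -179.1   47.4   97.1   20.8]
top [ 387.  -800.9  293.9   34.5   11.7]
top [ 452.  -846.6  359.3   57.9    9.3]
top [ 466.1 -500.2  274.8   47.2   12.8]
top [ 615.5 -750.2  166.5   47.4    8.6]
top [ 518.5 -664.   319.6   80.7   10.9]
top [ 478.8 -432.5  294.8   51.6   10. ]
top [ 451.2 -331.6  304.9   78.3   10.1]
top [ 442.1 -165.5  246.5   46.8   13.3]
top [471.3 -91.7 158.9  50.8  10.2]
top [384.3  -4.3 290.   79.1  11. ]
top [402.5 234.  147.   50.5  13.2]
top [315.8 323.2 277.3  76.1  12. ]
top [295.8 494.2 239.1  46.5  10.4]
top [315.4 559.1 173.4  49.9  12.8]
top [262.3 659.2 233.7  84.1  12.1]
top [263.3 831.5 156.1  43.6   9.6]
[[-152.36006796  -24.26099493]]
```

View pics/w2.png

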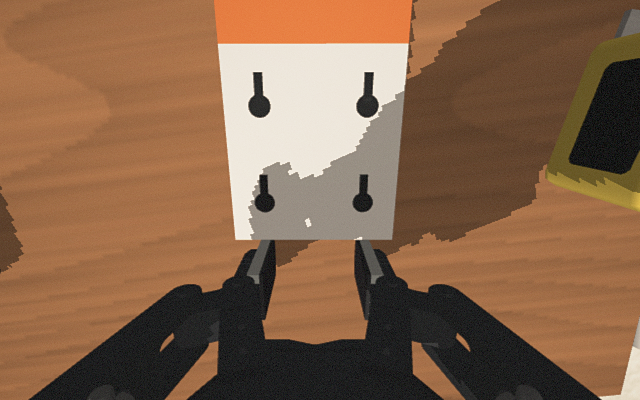

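The wrist view shows the fingers against the white end at row 239, square to it. The orange/white line is at row 43, columns 218–409. My orange mask also picked up wood, so I'll measure with a tighter mask from the wrist and top cameras.

```bash
cat >> h.py <<'E'
def line(c,nm,u0,u1,v0,v1):
    """orange/white line end points within a pixel window, by row-wise first white pixel below orange; fit in riser frame"""
    b,g,r=[c['img'][:,:,i].astype(int) for i in range(3)]
    or_=(r-g>90)&(r>170)&(b<g); wh=(b>110)&(abs(r-b)<45)
    pts=[]
    for u in range(u0,u1):
        for v in range(v0,v1):
            if or_[v-2,u] and wh[v+2,u]: pts.append((u,v)); 
    pts=np.array(pts); P=riser(ray(c,pts,.078)); 
    vx,vy,x,y=cv2.fitLine(P.astype(np.float32),cv2.DIST_HUBER,0,.01,.01).ravel()
    if vy<0: vx,vy=-vx,-vy
    print(nm,len(P),'y %.0f..%.0f'%(P[:,1].min(),P[:,1].max()),'line mid x=%.1f y=%.1f yaw(rel)=%.3f'%(x,y,-np.arctan2(vx,vy)))
def top_orange(c):
    b,g,r=[c['img'][:,:,i].astype(int) for i in range(3)]
    m=((r-g>90)&(r>170)).astype(np.uint8); m[:145]=0; m[250:]=0; m[:,:285]=0; m[:,345:]=0
    k=max(cv2.findContours(m,0,2)[0],key=cv2.contourArea); print('top orange',np.round(rect(riser(ray(c,k[:,0],.078))/1000),1))
E
python3 - <<'E'
from h import *
w=cam('wrist'); line(w,'wrist',180,450,4,120); c=cam('top'); top_orange(c); line(c,'top',290,350,150,230)
print(riser(bot.get_obs()['eef_pos']))
E
```

```text
wrist 573 y -76..3 line mid x=-51.9 y=-36.1 yaw(rel)=-0.126
top orange [-22.3 -72.1  33.2  17.9  40.7]Traceback (most recent call last):
  File "<stdin>", line 2, in <module>
  File "h.py", line 35, in line
    pts=np.array(pts); P=riser(ray(c,pts,.078));
                               ~~~^^^^^^^^^^^^
  File "h.py", line 9, in ray
    uv=np.atleast_2d(np.array(uv,float)); d=np.c_[uv,np.ones(len(uv))]@np.linalg.inv(c['K']).T@c['R']
                                            ~~~~~~~~~~~~~~~~~~~~~~~~~~^~~~~~~~~~~~~~~~~~~~~~~~
ValueError: matmul: Input operand 1 has a mismatch in its core dimension 0, with gufunc signature (n?,k),(k,m?)->(n?,m?) (size 3 is different from 1)
```

Wrist measurement: the line is at x = -51.9 mm, yaw -0.126, width 79 mm. That matches the tool yaw (-0.128) and the geometry (101 mm ahead of the TCP). Next I'll push 40 mm and finish the turn.

Request:
{"method": "drive_tool", "body": {"series": [0, 5, 1.2, 0, 0, 0, -0.016, 0, 5, 1.2, 0, 0, 0, -0.016, 0, 5, 1.2, 0, 0, 0, -0.016, 0, 5, 1.2, 0, 0, 0, -0.016, 0, 5, 1.2, 0, 0, 0, -0.016, 0, 5, 1.2, 0, 0, 0, -0.016, 0, 5, 1.2, 0, 0, 0, -0.016, 0, 5, 1.2, 0, 0, 0, -0.016, 0, 0, 0, 0, 0, 0, 0]}}

```text
t: 8.12
eef_pos: [0.565, 0.0377, 0.0923]
tool_rot: [-0.0, 0.996, -0.09, 0.001]
contact_force: [0.5, 0.4, -0.3]
gripper_width: 0.506
```

Run:
```python
from h import *
w=cam('wrist','w3.png'); 
o=bot.get_obs(); q=o['tool_rot']; print(riser(o['eef_pos']),2*np.arctan2(q[2],q[1])-yaw)
print('edge px',proj(w,[np.r_[mid+y*ey,.07] for y in(-.12,-.04,.04)]).round(1).tolist())
line(w,'wrist',180,450,4,140)
```

```text
[[-112.64540084  -36.87196381]] 0.0009055562383659677
edge px [[507.2, 18.7], [322.8, 18.3], [138.4, 18.0]]
wrist 606 y -75..4 line mid x=-11.9 y=-23.9 yaw(rel)=0.002
```

View pics/w3.png

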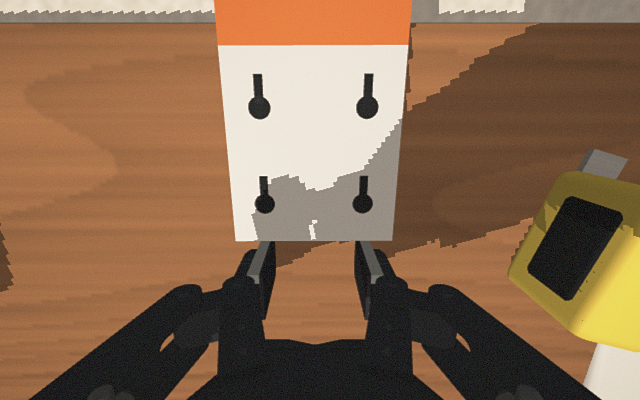

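The wrist view shows the far edge at about row 23, against a predicted 18. The line is at row 45 and the fingers are flush. I'll measure the edge and the line in this same image.

```bash
cat >> h.py <<'E'
def edge(c,v1=60):
    b,g,r=[c['img'][:,:,i].astype(int) for i in range(3)]
    wood=(r-b>25)&(r>1.5*b)
    pts=[]
    for u in list(range(5,205,3))+list(range(425,635,3)):
        for v in range(1,v1):
            if wood[v:v+4,u].all(): pts.append((u,v-.5)); break
    pts=np.array(pts); P=riser(ray(c,pts,.07)); 
    vx,vy,x,y=cv2.fitLine(P.astype(np.float32),cv2.DIST_HUBER,0,.01,.01).ravel()
    if vy<0: vx,vy=-vx,-vy
    print('edge rows',np.percentile(pts[:,1],[5,50,95]),'x at y=-24: %.1f'%(x+vx/vy*(-24-y)),'yaw %.3f'%(-np.arctan2(vx,vy)),'resid',np.abs(P[:,0]-x-vx/vy*(P[:,1]-y)).mean().round(2))
E
python3 - <<'E'
from h import *
w=cam('wrist'); edge(w); line(w,'w',180,450,4,140)
E
```

```text
edge rows [21.5 21.5 21.5] x at y=-24: -1.5 yaw 0.001 resid 0.0
w 595 y -76..4 line mid x=-11.8 y=-45.5 yaw(rel)=0.001
```

The edge is at -1.5 and the line at -11.8, so 10.3 mm remain. I'll push 8 mm, then check.

Request:
{"method": "drive_tool", "body": {"series": [0, 4, 0, 0, 0, 0, 0, 0, 4, 0, 0, 0, 0, 0, 0, 0, 0, 0, 0, 0, 0]}}

```text
t: 8.6
eef_pos: [0.5726, 0.0366, 0.0923]
tool_rot: [-0.0, 0.996, -0.09, 0.0]
contact_force: [-0.1, -0.1, 0.3]
gripper_width: 0.502
```

Run:
```python
from h import *
w=cam('wrist'); edge(w); line(w,'w',180,450,4,140)
```

```text
edge rows [41.5 41.5 41.5] x at y=-24: -1.4 yaw 0.002 resid 0.0
w 570 y -75..4 line mid x=-4.3 y=-35.7 yaw(rel)=0.002
```

Request:
{"method": "drive_tool", "body": {"series": [0, 1.5, 0, 0, 0, 0, 0, 0, 1.4, 0, 0, 0, 0, 0, 0, 0, 0, 0, 0, 0, 0]}}

```text
t: 9.02
eef_pos: [0.5748, 0.0362, 0.0923]
tool_rot: [-0.0, 0.996, -0.09, -0.0]
contact_force: [-1.6, 0.6, 1.3]
gripper_width: 0.505
```

Run:
```python
from h import *
w=cam('wrist','w4.png'); edge(w,100); line(w,'w',180,450,4,140)
```

```text
edge rows [47.5 47.5 47.5] x at y=-24: -1.6 yaw 0.002 resid 0.0
w 754 y -76..4 line mid x=-2.1 y=-21.2 yaw(rel)=0.001
```

View pics/w4.png

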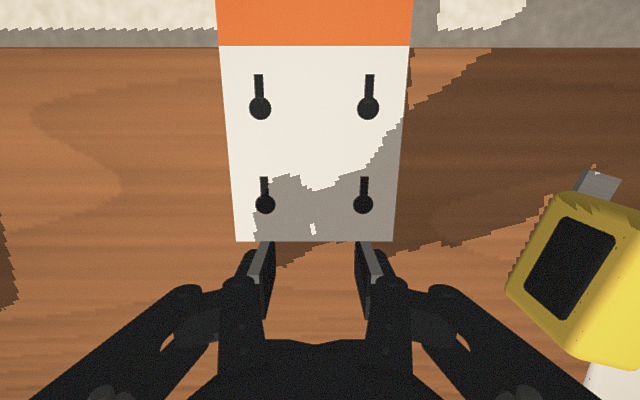

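The line and edge agree to 0.5 mm (rows 46 and 47.5, before parallax correction). I'll back off and verify from above.

Request:
{"method": "drive_tool", "body": {"series": [0, -15, 0, 0, 0, 0, 0, 0, -20, 0, 0, 0, 0, 0, 0, 0, 0, -25, 0, 0, 0, 0, 0, 0, -25, 0, 0, 0, 0, 0, 0, -25, 0, 0, 0, 0, 0, 0, 0, 0, 0, 0]}}

```text
t: 9.82
eef_pos: [0.5411, 0.0427, 0.1691]
tool_rot: [-0.0, 0.996, -0.09, 0.002]
contact_force: [1.0, 0.7, -0.3]
gripper_width: 0.502
```

Run:
```python
from h import *
w=cam('wrist','w5.png')
s=cam('side'); c=cam('top'); cv2.imwrite('pics/t5.png',np.vstack([cv2.resize(i,None,fx=3,fy=3,interpolation=2) for i in (c['img'][135:235,215:395],s['img'][140:240,235:415])]))
print('edge px wrist',proj(w,np.r_[mid,.07]))
for u0,u1,v0,v1 in((180,450,4,300),):
    line(w,'w',u0,u1,v0,v1)
edge(w,300)
```

```text
edge px wrist [[260.9392797   11.86863681]]
w 374 y -76..4 line mid x=-2.3 y=-35.8 yaw(rel)=0.002
edge rows [14.5  14.5  67.75] x at y=-24: -1.5 yaw 0.002 resid 3.52
```

View pics/t5.png

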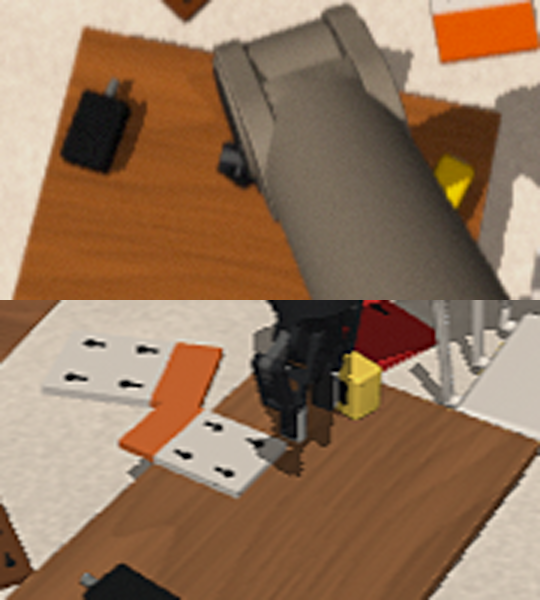

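View pics/w5.png

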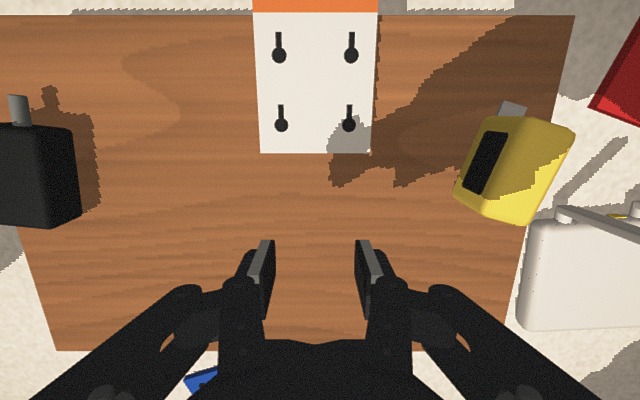

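The gripper is clear and the plate lies flat, with the line about 0.5–0.8 mm inside the edge. The adapter and tape are unmoved. I'll take the arm out of the top view for an independent check.

Request:
{"method": "drive_tool", "body": {"series": [0, 0, 0, -30, 0, 0, 0, 0, 0, 0, -30, 0, 0, 0, 0, 0, 0, -30, 0, 0, 0, 0, -20, 45, 0, 0, 0, 0, 0, 0, 45, 0, 0, 0, 0, 0, 0, 45, 0, 0, 0, 0, 0, 45, 0, 0, 0, 0, 0, 0, 45, 0, 0, 0, 0, 0, 0, 45, 0, 0, 0, 0, 0, 45, 0, 0, 0, 0, 0, 0, 0, 0, 0, 0, 0]}}

```text
validation failed for argument at $.se...
```

Run:
```python
from h import *
c=cam('top'); cv2.imwrite('pics/t6.png',cv2.resize(c['img'][135:260,210:400],None,fx=4,fy=4,interpolation=2))
print('pred line px',proj(c,[np.r_[mid+y*ey,.078] for y in(-.075,.004)]).round(1).tolist())
line(c,'top',285,350,140,200)
b,g,r=[c['img'][:,:,i].astype(int) for i in range(3)]
m=((b>110)&(abs(r-b)<45)).astype(np.uint8); m[:160]=0;m[230:]=0;m[:,:285]=0;m[:,:285]=0;m[:,350:]=0
k=max(cv2.findContours(m,0,2)[0],key=cv2.contourArea); print('white',np.round(rect(riser(ray(c,k[:,0],.078))/1000),1))
```

```text
pred line px [[337.1, 161.9], [310.6, 156.3]]Traceback (most recent call last):
  File "<stdin>", line 4, in <module>
  File "h.py", line 35, in line
    pts=np.array(pts); P=riser(ray(c,pts,.078));
                               ~~~^^^^^^^^^^^^
  File "h.py", line 9, in ray
    uv=np.atleast_2d(np.array(uv,float)); d=np.c_[uv,np.ones(len(uv))]@np.linalg.inv(c['K']).T@c['R']
                                            ~~~~~~~~~~~~~~~~~~~~~~~~~~^~~~~~~~~~~~~~~~~~~~~~~~
ValueError: matmul: Input operand 1 has a mismatch in its core dimension 0, with gufunc signature (n?,k),(k,m?)->(n?,m?) (size 3 is different from 1)
```

View pics/t6.png

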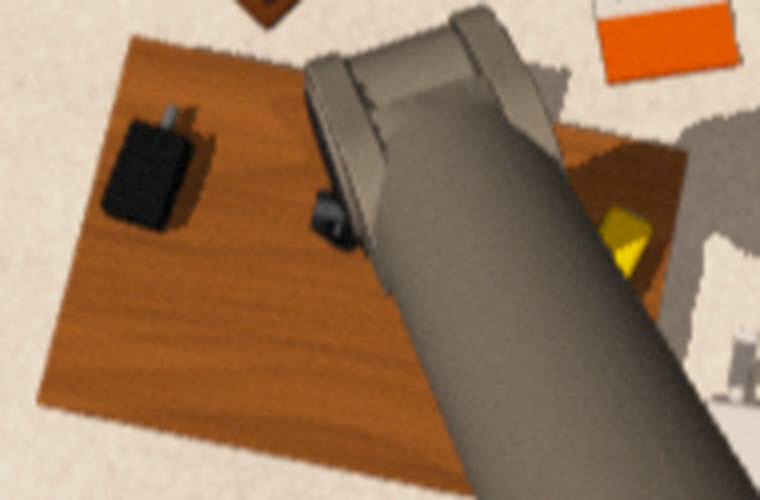

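The move was refused because some rows had the wrong length, so the arm hadn't moved and still hides the plate from above. I'll resend it correctly.

Request:
{"method": "drive_tool", "body": {"series": [0, 0, 0, -30, 0, 0, 0, 0, 0, 0, -30, 0, 0, 0, 0, 0, 0, -30, 0, 0, 0, 0, 0, 0, -20, 0, 0, 0, 0, 0, 45, 0, 0, 0, 0, 0, 0, 45, 0, 0, 0, 0, 0, 0, 45, 0, 0, 0, 0, 0, 0, 45, 0, 0, 0, 0, 0, 0, 45, 0, 0, 0, 0, 0, 0, 45, 0, 0, 0, 0, 0, 0, 45, 0, 0, 0, 0, 0, 0, 0, 0, 0, 0, 0]}}

```text
t: 11.52
eef_pos: [0.4819, -0.2716, 0.2758]
tool_rot: [0.0, 0.996, -0.094, -0.001]
contact_force: [0.1, 0.1, 0.2]
gripper_width: 0.499
```

Run:
```python
from h import *
c=cam('top'); s=cam('side'); cv2.imwrite('pics/t7.png',np.vstack([cv2.resize(i,None,fx=4,fy=4,interpolation=2) for i in(c['img'][140:215,215:395],s['img'][150:225,235:415])]))
b,g,r=[c['img'][:,:,i].astype(int) for i in range(3)]
for n,m in(('white',(b>110)&(abs(r-b)<45)),('orange',(r-g>90)&(r>170)&(b<90))):
    m=m.astype(np.uint8); R=np.zeros_like(m); R[(162 if n=='white' else 135):230,285:350]=1; m*=R
    ks=cv2.findContours(m,0,2)[0]
    if ks: k=max(ks,key=cv2.contourArea); print(n,np.round(rect(riser(ray(c,k[:,0],.078))/1000),1))
```

```text
white [-48.2 -36.2  88.1  79.1   0.1]
orange [ 19.  -35.6  37.2  79.1   0.5]
```

View pics/t7.png

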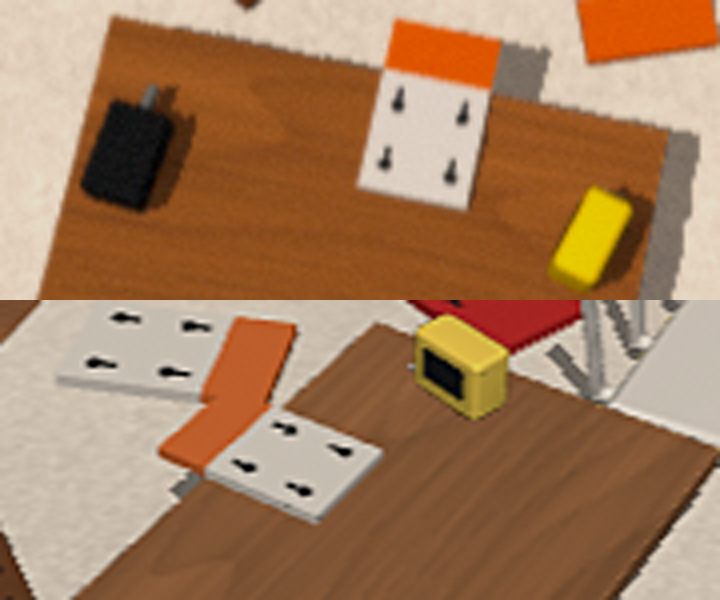

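The last view shows the orange end out past the edge, the dividing line along it, and the plate square and flat. The adapter, tape and router are in place and the arm is clear. Handing in.

```bash
python3 -c "
from h import *
print(bot.hand_in())"
```

```text
the job is handed in; nothing more can be done
None
```

I slid the plate flat along the riser with two half-open fingertips against its white end, turning it square on the way. Its orange end now sticks out past the far edge. I then backed off and moved the arm clear, and handed in at about 11.6 s.

**Line against edge:** the closest wrist view, with the fingers still on the plate, put the orange/white line 0.5 mm short of the edge. After backing off it read 0.8 mm short, though that edge fit was noisier. The line was parallel to the edge within about 0.002 rad.

**Top view:** with the arm out of the way, it showed the plate square within 0.01 rad. It put the line about 2 mm short of the edge I fitted at the start. The wrist camera placed that edge about 1.5 mm nearer, so the views agree to roughly 1 mm. I did not push further.

**Other things in the scene:** the adapter, tape measure and router appear where they were in the last pictures. The mug was not in those views, but the arm never went near it.

**Off-plan events:** the fingertips touched the board once, at about 18 N, when I lowered them to find its height. One move call was refused for a wrong row length before anything moved, and I resent it.

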